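Change the batch in the post-cure drawer oven

TASK

Change over the post-cure oven: pull its shelf out to the stop, put the cured tee castings that lie on it into the plywood box, and lay every new tee casting from the bench flat in the steel tray, none on top of another, while the tray still stands on the transfer stand. Then slide the loaded tray level across the gap onto the shelf, without lifting it or letting it dip, up to the lip at the far side, and push the shelf fully home. Last of all turn the timer on the oven clockwise from off to its one long mark; leave the bracket and disc castings on the bench where they are.

Things in the scene. Friction and masses are not known exactly. Their poses are not given: they have to be found in the camera images.
- shelf (a joint): Travel of the oven's pull-out shelf, m: 0 = fully home, 0.145 = drawn out to its stop. Slides stiffly (2 to 5 N), stays where left, opens along the oven's -x. The oven is a fixed low grey box, 185 mm deep, 225 mm wide, 92 mm high, at the back of the bench, its front to the robot.
- shelf_handle (a point): Middle of the shelf's steel bar handle, moving with the shelf: 11 mm thick, 100 mm long along this point's y axis, 64 mm above the bench, its centre 46 mm in front of the shelf's front panel (220 mm wide, top edge 86 mm above the bench). This point's x axis points into the oven: pull along -x. Free space under, above and before the bar.
- shelf_spot (a point): Point on top of the shelf plate (36 mm above the bench), moving with it, over which the tray's middle shall stand; axes as shelf_handle. The left (+y) edge, 119 mm off, is open; at the right (-y), 72.5 mm off, is a lip 12 mm high (a tray at the lip is 3.5 mm past this point). Shelf at its stop: front panel and oven mouth (80 mm high, 207 mm wide) are 72.5 mm before and behind.
- stand_top (a point): Middle of the top of the fixed aluminium transfer stand, 150 mm (x) by 160 mm (y), 36 mm above the bench, level with the shelf. It stands left (+y) of the drawn-out shelf, square to the oven, with a gap of about 20 to 32 mm between. Its y axis points away from the shelf.
- tray_floor (a point): Middle of the inner floor of the dark steel tray, 3 mm above its underside. The tray is 120 mm (its x) by 138 mm (its y) outside, walls 3 mm thick and 16 mm high, about 0.35 kg, and starts on the stand. Its stub handle is on its +y wall, the side away from the shelf.
- tray_handle (a point): Middle of the tray's stub handle, a bar 12 mm wide (tray's x), 40 mm long (tray's y), 16 mm high, 91 mm from the tray's middle along its +y; underside 16 mm and top 32 mm above the tray's underside. There is room for fingers on both sides of it; it serves to push the tray along.
- tee1_mid (a point): Middle of a new tee casting of cream resin on the bench, half-way up its 11 mm thickness; 45 by 54 mm, 20 g, lies flat. In its axes the cross bar spans x -22 to -2, y -27 to 27 mm; the stem runs from it to x = 23 mm, between y = -13 and 4 mm: 17 mm wide, middle line at y = -4.5 mm, to be gripped from above across it near x = 11 mm. One of three or four; None if absent.
- tee2_mid (a point): Middle of a new tee casting of cream resin on the bench, half-way up its 11 mm thickness; 45 by 54 mm, 20 g, lies flat. In its axes the cross bar spans x -22 to -2, y -27 to 27 mm; the stem runs from it to x = 23 mm, between y = -13 and 4 mm: 17 mm wide, middle line at y = -4.5 mm, to be gripped from above across it near x = 11 mm. One of three or four; None if absent.
- tee3_mid (a point): Middle of a new tee casting of cream resin on the bench, half-way up its 11 mm thickness; 45 by 54 mm, 20 g, lies flat. In its axes the cross bar spans x -22 to -2, y -27 to 27 mm; the stem runs from it to x = 23 mm, between y = -13 and 4 mm: 17 mm wide, middle line at y = -4.5 mm, to be gripped from above across it near x = 11 mm. One of three or four; None if absent.
- tee4_mid (a point): Middle of a new tee casting of cream resin on the bench, half-way up its 11 mm thickness; 45 by 54 mm, 20 g, lies flat. In its axes the cross bar spans x -22 to -2, y -27 to 27 mm; the stem runs from it to x = 23 mm, between y = -13 and 4 mm: 17 mm wide, middle line at y = -4.5 mm, to be gripped from above across it near x = 11 mm. One of three or four; None if absent.
- cured1_mid (a point): Middle of a cured tee casting, half-way up, lying flat on the shelf plate inside the closed oven, same shape, size, weight and axes as the new tees (see tee1_mid), told apart only by where it lies. One or two of them; None if absent.
- cured2_mid (a point): Middle of a cured tee casting, half-way up, lying flat on the shelf plate inside the closed oven, same shape, size, weight and axes as the new tees (see tee1_mid), told apart only by where it lies. One or two of them; None if absent.
- box_in (a point): Middle of the inner floor (4 mm above the bench) of the fixed plywood box for finished castings, left of the stand: open on top, 130 mm (its x) by 85 mm (its y) outside, 30 mm high, walls 4 mm. Two tees fit side by side, their cross bars along the box's y.
- timer (a joint): Angle of the timer knob on the oven's top, rad, growing clockwise seen from above: near 0 = off, pointer away from the robot. Short marks stand every 30 degrees, the one long thick mark at 1.047 (60 degrees). Stays where left; friction 0.03 N m.
- timer_grip (a point): Point on the knob's axis at the height to grip, 129 mm above the bench (oven top: 92 mm). The grip is a black bar 38 mm long, 14 mm thick, 32 mm high, along this point's x axis, which turns with the knob; the white line on its -x half is the pointer.
- bracket: Cream resin bracket casting, 51 by 54 by 11 mm, H-like, among the tees; not part of the batch, to be left alone. Origin under its centre.
- disc: Cream resin disc casting, 71 by 65 by 13 mm, to be left alone. Origin under its centre.
Things that resemble listed ones, but are neither listed nor needed, are in the scene too. What is shaped like the part that bears tee1_mid but black is not meant.

How it is judged:
By the outcome, as a careful person would: the job done as asked, in the order asked, and still so for the second after the job is handed in, with the robot touching nothing.
Of tee1, tee2, tee3, tee4 only 3 to 4 are there at a start; the rules pass over those that are not, and their reading is None.
Of cured1, cured2 only 1 to 2 are there at a start; the rules pass over those that are not, and their reading is None.
At some moment in a run one of tee1, tee2, tee3, tee4 may be knocked a few centimetres aside while the robot is not near it.
Once in a run the grip may slacken for a moment while it holds something.
It also fails if it takes over 210 s, if anything falls off the work surface, if the arm or the gripper's body presses on something with over 40 N, if the wrist force passes 120 N, or if a joint passes its speed limit or range.

ROBOT

A 7-joint arm with a two-finger parallel gripper is mounted at the origin on a cart in front of the work surface, level with it; the furniture and walls round the work are solid. World frame = base frame: x ahead of the robot, y to its left, z up, the work surface at z = 0. Lengths are in m, angles in rad, forces in N, time in s.
With the tool pointing down it reaches from about 0.425 to 0.875 m from the base axis. Payload 9.9 kg.
Tool frame: the origin (TCP) lies midway between the tips of the shut fingers; the grasp point (between the pads) lies 19 mm behind it; z points along the fingers, y is the line along which they close (so a half turn about z gives the same grasp; the last joint's range is limited). The gripper opens to 85 mm and grips with 20 to 120 N. Pads are 22 mm wide; open, the fingers measure 114 mm over their backs; the gripper's body (76 mm by 85 mm) begins 54 mm behind the grasp point. The pads swing forward as they close: fully open they stand 13 mm farther back than shut.
Start: joints at [-1.375, 0.576, 0.025, 1.437, -0.015, 1.129, -0.057], TCP at [0.186, 0.649, 0.231] pointing down, gripper open.
Joint ranges: [-2.76, 2.76], [-0.34, 2.15], [-1.52, 1.57], [0.19, 2.46], [-1.09, 4.23], [0.17, 1.99], [-2.82, 2.82]. Speed limits (rad/s): [2.22, 2.22, 3.01, 3.01, 3.14, 3.14, 3.14].

INTERFACE

Orientations are given as a 3x3 rotation matrix whose columns are the frame's x, y, z axes.
In Python, from station import * gives the robot as it stands. Calls block until the motion is done:
- movep(position, orientation): joint-space move of the TCP to a pose.
- move_l(position, frame=None, feed=0.15): straight line of the TCP; frame=None keeps the orientation; feed is the mean speed in m/s.
- movej(angles): joint-space move.
- command_gripper(opening): finger opening in m; the grip force is fixed at half the most; returns when the fingers have stopped.
- sleep(seconds).
- ik(position, orientation): joint angles nearest the present ones, or None.
- get_state(): the state.
- read_camera(name): name is "scene" or "top"; returns a dict with "img" (480x640x3 uint8, red, green, blue), "range_z" (480x640 float32, m along the optical axis (not along the pixel's ray), 0 where there is no reading), "intrinsics" (3x3 intrinsics, pixels), "eye" and "rotation" of the camera in the world. Camera axes: x right, y down, z forward; pixel columns grow to the right and rows downward; lengths in m; the calibration is good to about 2 mm. A picture is of the moment at which its call begins.
A pose or a line that the arm cannot do raises MotionError and nothing moves.
- sign_off(): hands the job in; it is judged then, once.
The state is a dict: "time_s": time; "q": joint angles; "joint_velocities": joint speeds; "tau": joint torques, N m; "tcp_pos": TCP position; "orientation": TCP orientation; "ft_force": force on the tool from outside, world axes, zero at the start; "moment": the same for the moment, N m; "grip_width": finger opening in m; "grasp_force": force on a finger pad.
Only numpy, scipy, OpenCV 4.12 (cv2) and the standard library are available. Lean on these libraries where they do the work, as an engineer would, in place of code of your own. Each camera call takes 0.05 s, during which the arm holds its last target. There are 200 camera calls.

## Working session

There is one attempt and no reset: what is moved stays moved. The work goes in short steps, each a Python script; the robot and the scene stay as the last script left them, time stands still between calls to the robot, and variables do not carry over. Pictures are saved under pics/ and viewed, at most 14 in all, crops included, and the job is handed in when it is done.

```bash
ls; mkdir -p pics; cat > h.py <<'E'
from station import *
import numpy as np, cv2
def pts(c):
    K=c["intrinsics"];z=c["range_z"];v,u=np.mgrid[:480,:640]
    p=np.stack([(u-K[0,2])/K[0,0]*z,(v-K[1,2])/K[1,1]*z,z],-1)
    P=p@np.asarray(c["rotation"]).T+np.asarray(c["eye"]);P[z==0]=np.nan
    return P
def save(c,n): cv2.imwrite("pics/"+n,c["img"][:,:,::-1])
E
python3 - <<'E'
from h import *
for n in("scene","top"):
    c=read_camera(n);save(c,n+"0.png");np.savez(n+"0.npz",**c);print(c["eye"],c["rotation"],c["intrinsics"])
s=get_state();print(s["time_s"],s["tcp_pos"],s["orientation"])
E
```

```text
pics
[ 0.16682719 -0.35031631  0.78456549] [[ 0.90273237 -0.25122818  0.34922581]
 [-0.42972348 -0.56488821  0.70444236]
 [ 0.02029777 -0.78599346 -0.61790152]] [[488.228678     0.         319.19753227]
 [  0.         488.228678   242.38959984]
 [  0.           0.           1.        ]]
[0.30360101 0.40555777 1.31130407] [[ 4.25409681e-04 -9.84751826e-01  1.73964537e-01]
 [-9.99687799e-01 -4.76485448e-03 -2.45275408e-02]
 [ 2.49824563e-02 -1.73899791e-01 -9.84446413e-01]] [[482.50569359   0.         328.89315803]
 [  0.         482.50569359 239.67263748]
 [  0.           0.           1.        ]]
0.1 [0.18629298 0.64838098 0.23054811] [[-9.61109329e-01  2.76167970e-01 -3.31970137e-04]
 [ 2.76168161e-01  9.61108317e-01 -1.39657955e-03]
 [-6.66312793e-05 -1.43394522e-03 -9.99998970e-01]]
```

View pics/scene0.png

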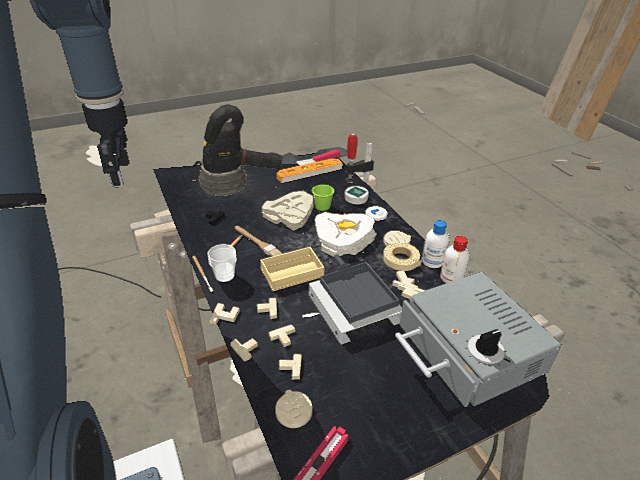

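View pics/top0.png

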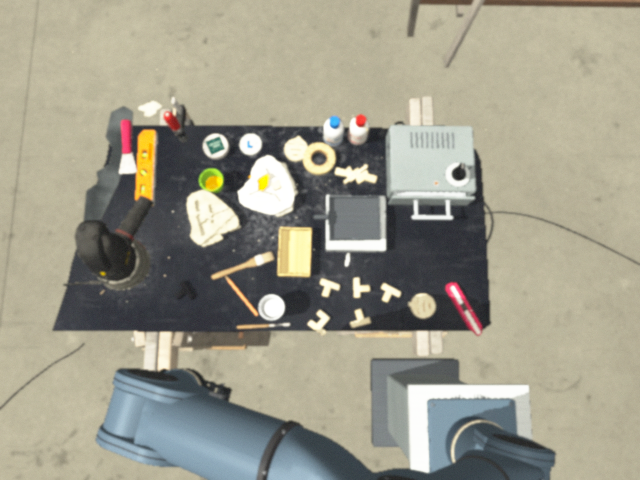

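```bash
python3 - <<'E'
from h import *
c=dict(np.load("top0.npz"));P=pts(c);im=c["img"]
cr=im[110:340,270:490];cv2.imwrite("pics/c1.png",cv2.resize(cr,None,fx=2.6,fy=2.6,interpolation=cv2.INTER_CUBIC)[:,:,::-1])
s=dict(np.load("scene0.npz"));cr=s["img"][260:440,195:345];cv2.imwrite("pics/c2.png",cv2.resize(cr,None,fx=4,fy=4,interpolation=cv2.INTER_CUBIC)[:600,:,::-1][:,:])
bench=P[300:310,370:400].reshape(-1,3);print("bench z",np.nanmedian(bench[:,2]))
Q=pts(s)
for n,X,I in(("top",P,im),("scene",Q,s["img"])):
    m=(I.min(-1)>100)&(X[...,2]<0.03)&(X[...,2]>0)&(X[...,0]>.3)&(X[...,0]<.65)&(X[...,1]<.4)
    k,l,st,ce=cv2.connectedComponentsWithStats(m.astype(np.uint8))
    for i in range(1,k):
        if st[i,4]>60:
            q=X[l==i];print(n,ce[i].round(),st[i,4],np.median(q,0).round(4),cv2.minAreaRect(q[:,:2].astype(np.float32)*1000))
# oven top, oven edges
for n,X in(("top",P),("scene",Q)):
    for nm,lo,hi in(("oventop",.088,.097),("knob",.12,.15)):
        m=(X[...,2]>lo)&(X[...,2]<hi)&(X[...,0]>.5)&(X[...,1]<.3)
        q=X[m];q=q[(q[:,1]<.2)]
        print(n,nm,len(q),np.percentile(q,[1,50,99],axis=0).round(4).tolist(),cv2.minAreaRect(q[:,:2].astype(np.float32)*1000))
E
```

```text
bench z -0.0008111548310426597
top [354. 252.] 139 [0.5037 0.3161 0.0054] ((489.5567626953125, 300.265625), (168.11453247070312, 44.982154846191406), 88.32174682617188)
top [328. 286.] 193 [0.4075 0.3807 0.0089] ((401.1224670410156, 376.530029296875), (58.35564041137695, 46.89714813232422), 71.67707824707031)
top [359. 287.] 200 [0.4042 0.2949 0.0083] ((403.4281311035156, 285.7442321777344), (49.40370178222656, 56.70402526855469), 88.94913482666016)
top [389. 292.] 202 [0.3911 0.2138 0.0089] ((386.71478271484375, 211.11605834960938), (57.5391845703125, 46.03536605834961), 61.63532638549805)
top [456. 294.] 147 [0.3861 0.0294 0.0088] ((384.0509033203125, 32.299442291259766), (56.35844039916992, 23.074871063232422), 27.69009780883789)
top [422. 305.] 508 [0.3563 0.1227 0.0114] ((355.60980224609375, 122.29315948486328), (70.0472640991211, 64.05795288085938), 32.09091567993164)
top [323. 318.] 118 [0.3217 0.3901 0.0093] ((323.2720031738281, 385.990234375), (45.06902313232422, 26.83625030517578), 0.23866191506385803)
top [359. 319.] 189 [0.3165 0.2928 0.0093] ((320.3160400390625, 296.0522
[... 2051 characters left out ...]
83, 0.0965]] ((734.6178588867188, 94.76424407958984), (211.02650451660156, 203.47055053710938), 89.73541259765625)
top knob 101 [[0.6778, 0.0289, 0.1231], [0.695, 0.0379, 0.1335], [0.7137, 0.0443, 0.1396]] ((695.5516357421875, 37.125709533691406), (16.61988639831543, 36.100040435791016), 88.4960708618164)
scene oventop 7353 [[0.6521, -0.0156, 0.0886], [0.7465, 0.0887, 0.0932], [0.8334, 0.1971, 0.0963]] ((735.4142456054688, 91.56919860839844), (217.9864501953125, 205.69412231445312), 89.57268524169922)
scene knob 251 [[0.6767, 0.0239, 0.1202], [0.6925, 0.0283, 0.135], [0.714, 0.0387, 0.1392]] ((695.4440307617188, 31.095685958862305), (14.624096870422363, 38.48189163208008), 86.56822204589844)
```

View pics/c1.png

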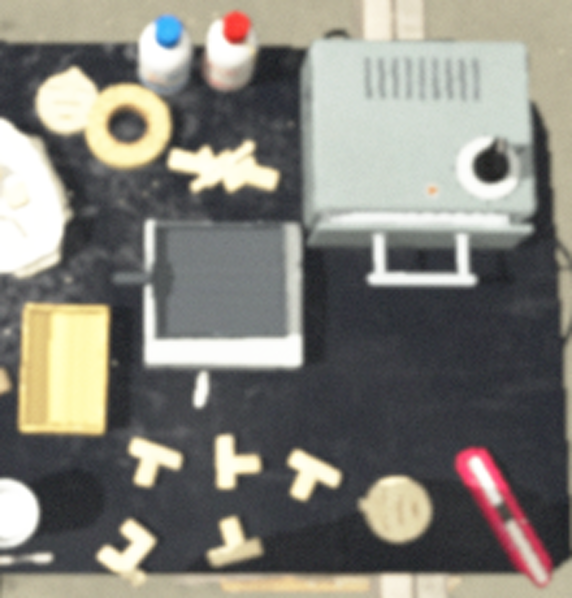

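View pics/c2.png

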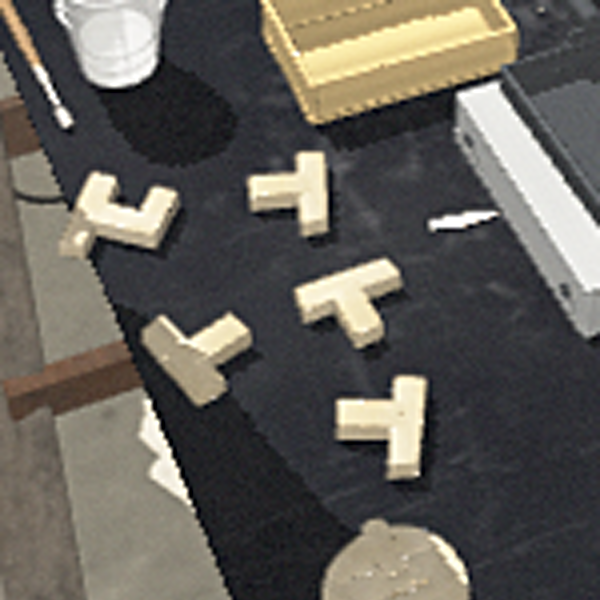

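```bash
cat >> h.py <<'E'
from scipy.optimize import minimize
def ortho(c,z,x0,x1,y0,y1,s=.001):
    """image resampled on plane z; rows x, cols y"""
    X,Y=np.meshgrid(np.arange(x0,x1,s),np.arange(y0,y1,s),indexing="ij")
    p=(np.stack([X,Y,0*X+z],-1)-np.asarray(c["eye"]))@np.asarray(c["rotation"])
    K=c["intrinsics"];u=(p[...,0]/p[...,2]*K[0,0]+K[0,2]).astype(np.float32);v=(p[...,1]/p[...,2]*K[1,1]+K[1,2]).astype(np.float32)
    return X,Y,cv2.remap(c["img"],u,v,cv2.INTER_LINEAR).astype(float)
def tmpl(X,Y,p,k=.0015):
    dx,dy=X-p[0],Y-p[1];c,s=np.cos(p[2]),np.sin(p[2]);a=c*dx+s*dy;b=-s*dx+c*dy
    box=lambda a,b,x0,x1,y0,y1:np.clip(np.minimum(np.minimum(a-x0,x1-a),np.minimum(b-y0,y1-b))/k/2+.5,0,1)
    return np.maximum(box(a,b,-.022,-.002,-.027,.027),box(a,b,-.004,.023,-.013,.004))
def fit_tee(cams,g,top,n=24,r=.042):
    """pose (x,y,yaw) of the tee near g with its top face at height top"""
    F=[]
    for c in cams:
        X,Y,I=ortho(c,top,g[0]-r,g[0]+r,g[1]-r,g[1]+r)
        f=I[...,0]-I[...,2]; hi=np.percentile(f,92); lo=np.percentile(f,30); F.append(np.clip((f-lo)/(hi-lo+1e-6),0,1))
    f=np.mean(F,0); d=f-.45
    cost=lambda p:-(tmpl(X,Y,p)*d).sum()
    m=(f>.5); c0=[X[m].mean(),Y[m].mean()]
    best=min((minimize(cost,[c0[0],c0[1],a],method="Nelder-Mead",options=dict(initial_simplex=[[c0[0],c0[1],a],[c0[0]+.006,c0[1],a],[c0[0],c0[1]+.006,a],[c0[0],c0[1],a+.3]],maxiter=150)) for a in np.arange(n)*2*np.pi/n),key=lambda r:r.fun)
    return best.x,-best.fun/300.
E
python3 - <<'E'
from h import *
t=dict(np.load("top0.npz"));s=dict(np.load("scene0.npz"))
for g in((.401,.376),(.403,.29),(.387,.21),(.319,.294),(.322,.388)):
    for cs in([t],[t,s]):
        p,q=fit_tee(cs,g,.011);print(g,p.round(4),round(q,3))
P=pts(t);Q=pts(s)
for n,X,I in(("top",P,t["img"]),("scene",Q,s["img"])):
    z=X[...,2];sel=lambda lo,hi,x0,x1,y0,y1:X[(z>lo)&(z<hi)&(X[...,0]>x0)&(X[...,0]<x1)&(X[...,1]>y0)&(X[...,1]<y1)]
    for nm,a in(("bar",(.062,.075,.58,.622,0,.2)),("traywall",(.047,.058,.45,.68,.2,.36)),("trayfloor",(.035,.045,.45,.68,.2,.37)),("handle",(.06,.075,.45,.68,.3,.42)),("box",(.025,.036,.4,.58,.4,.56)),("panel",(.075,.088,.6,.68,-.05,.25)),("stand",(.03,.0375,.45,.68,.19,.38))):
        q=sel(*a);
        if len(q)>5:print(n,nm,len(q),np.median(q,0).round(4),np.percentile(q,[1,99],axis=0).round(3).tolist(),[np.round(v,1) for v in cv2.minAreaRect(q[:,:2].astype(np.float32)*1000)])
a=[ortho(c,.052,.44,.66,.16,.56,.0007)[2][::-1,::-1][:, :] for c in(t,s)]
cv2.imwrite("pics/o1.png",np.vstack(a)[:600,:,::-1])
E
```

```text
(0.401, 0.376) [0.4004 0.3752 2.8218] 1.736
(0.401, 0.376) [0.4002 0.3725 2.8153] 1.789
(0.403, 0.29) [0.4045 0.2873 4.7609] 1.611
(0.403, 0.29) [0.4048 0.2839 4.7728] 1.735
(0.387, 0.21) [0.3861 0.212  2.6782] 1.747
(0.387, 0.21) [0.3858 0.2084 2.6779] 1.742
(0.319, 0.294) [0.3231 0.2944 0.2861] 1.786
(0.319, 0.294) [0.3225 0.2913 0.2861] 1.899
(0.322, 0.388) [0.306  0.3985 5.6331] 1.386
(0.322, 0.388) [0.3057 0.3932 5.6583] 1.624
top bar 237 [0.5891 0.1012 0.0669] [[0.582, 0.049, 0.062], [0.621, 0.154, 0.072]] [array([601.9, 101.1]), array([109.5,  39.8]), np.float64(89.6)]
top traywall 221 [0.5971 0.2711 0.0525] [[0.527, 0.207, 0.047], [0.669, 0.357, 0.058]] [array([602.9, 281.8]), array([150.7, 153.2]), np.float64(0.4)]
top trayfloor 2114 [0.5827 0.3001 0.0381] [[0.506, 0.224, 0.035], [0.648, 0.368, 0.044]] [array([588.7, 285. ]), array([170.7, 166.7]), np.float64(0.0)]
top handle 78 [0.5869 0.3954 0.0647] [[0.574, 0.377, 0.06], [0.595, 0.417, 0.071]] [array([585.3, 396.7]), array([39.8, 27.3]), np.float64(90.0)]
top box 215 [0.493  0.4678 0.029 ] [[0.434, 0.425, 0.025], [0.565, 
[... 845 characters left out ...]
5 [0.5852 0.3854 0.067 ] [[0.573, 0.371, 0.06], [0.6, 0.412, 0.073]] [array([582.4, 389.2]), array([29.9, 41.8]), np.float64(16.3)]
scene box 403 [0.4979 0.4577 0.0296] [[0.434, 0.418, 0.025], [0.564, 0.508, 0.034]] [array([499.9, 463.8]), array([ 91.3, 130.8]), np.float64(88.7)]
scene panel 900 [0.6361 0.0768 0.0841] [[0.632, -0.016, 0.075], [0.674, 0.204, 0.088]] [array([644.9,  93.9]), array([ 46.4, 226.5]), np.float64(6.0)]
scene stand 796 [0.526  0.252  0.0363] [[0.504, 0.197, 0.031], [0.653, 0.376, 0.037]] [array([591.9, 285.3]), array([184.1, 178.8]), np.float64(89.1)][ WARN:0@2.259] global loadsave.cpp:1063 imwrite_ Unsupported depth image for selected encoder is fallbacked to CV_8U.
```

View pics/o1.png

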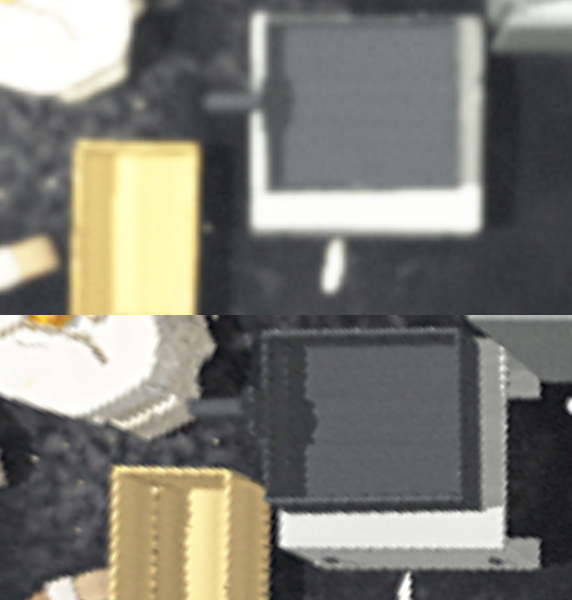

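```bash
cat >> h.py <<'E'
def down(a): return np.array([[-np.sin(a),np.cos(a),0],[np.cos(a),np.sin(a),0],[0,0,-1.]])
def best(p,a):
    """tool down at p with the fingers closing along heading a; the half turn that keeps joint 7 midmost"""
    o=[]
    for k in(0,np.pi,-np.pi):
        q=ik(p,down(a+k))
        if q is not None:o.append((abs(q[6]),k))
    if not o: raise RuntimeError(f"no ik {p} {a}")
    return down(a+min(o)[1])
def st():
    s=get_state();return round(s["time_s"],1),np.round(s["tcp_pos"],4),np.round(s["ft_force"],1),round(s["grip_width"],4),round(s["grasp_force"],1),np.round(s["q"],2)
E
python3 - <<'E'
from h import *
p=[.588,.098,.20];R=best(p,0);movep(p,R);command_gripper(.045);move_l([.588,.098,.105])
print(st())
tp=np.array(get_state()["tcp_pos"])
out=[]
for n in("top","scene"):
    c=read_camera(n);np.savez(n+"1.npz",**c)
    X=pts(c);m=(abs(X[...,0]-tp[0])<.08)&(abs(X[...,1]-tp[1])<.06)&(X[...,2]>tp[2]-.015)&(X[...,2]<tp[2]+.05)
    q=X[m];print(n,len(q),np.percentile(q,[2,20,50,80,98],axis=0).round(4).tolist())
    r=np.asarray(c["rotation"]).T@(tp-c["eye"]);K=c["intrinsics"];u=K@r/r[2];print(n,"tcp px",u[:2])
    x,y=int(u[0]),int(u[1]);out.append(cv2.resize(c["img"][y-40:y+40,x-50:x+50],(500,400),interpolation=cv2.INTER_NEAREST)[:300 if 0 else 400])
    cv2.circle(out[-1],(250,200),4,(255,0,0),1)
cv2.imwrite("pics/f1.png",cv2.resize(np.hstack(out),(800,320))[:,:,::-1])
E
```

```text
(3.8, array([0.5886, 0.0978, 0.1057]), array([-0.2,  0.5,  0.5]), 0.045, 0.0, array([-0.51,  0.64,  0.43,  1.81, -0.36,  0.77,  0.11]))
top 103 [[0.5485, 0.0956, 0.0908], [0.5579, 0.1076, 0.0915], [0.6558, 0.1128, 0.0936], [0.6641, 0.1347, 0.1324], [0.6669, 0.1563, 0.1554]]
top tcp px [436.58125617 212.7180419 ]
scene 684 [[0.5519, 0.0401, 0.0912], [0.5633, 0.0725, 0.093], [0.6153, 0.0894, 0.1164], [0.6617, 0.1003, 0.1389], [0.668, 0.119, 0.154]]
scene tcp px [415.66392881 338.93101685]
```

View pics/f1.png

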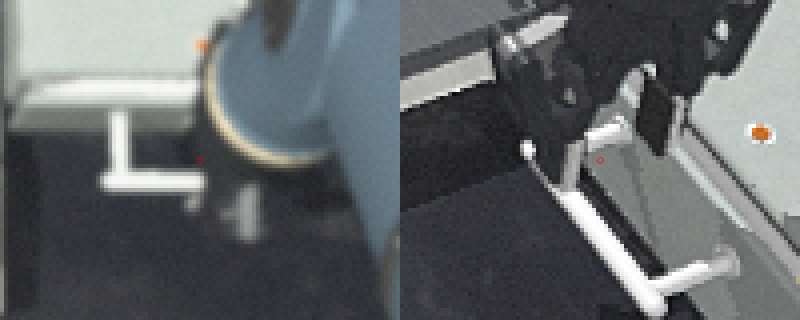

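```bash
python3 - <<'E'
from h import *
for n in("top","scene"):
    c=dict(np.load(n+"1.npz"));X=pts(c)
    for z0 in(.104,.112,.120,.128):
      for xa,xb in((.545,.585),(.592,.63)):
        m=(X[...,0]>xa)&(X[...,0]<xb)&(abs(X[...,1]-.098)<.05)&(X[...,2]>z0)&(X[...,2]<z0+.008)
        q=X[m]
        if len(q)>3:print(n,z0,len(q),np.percentile(q,[3,50,97],axis=0)[:,:2].round(4).tolist())
E
```

```text
top 0.12 6 [[0.5522, 0.1062], [0.5575, 0.1089], [0.5624, 0.1124]]
top 0.128 6 [[0.5515, 0.1078], [0.5582, 0.1107], [0.5628, 0.1127]]
scene 0.104 8 [[0.6106, 0.0907], [0.6111, 0.0992], [0.6124, 0.1049]]
scene 0.112 20 [[0.5532, 0.086], [0.5591, 0.0892], [0.5649, 0.1033]]
scene 0.112 36 [[0.6103, 0.0867], [0.6114, 0.0941], [0.6163, 0.1073]]
scene 0.12 38 [[0.5511, 0.0854], [0.555, 0.0899], [0.565, 0.1033]]
scene 0.12 40 [[0.6104, 0.0854], [0.6115, 0.0923], [0.6241, 0.1066]]
scene 0.128 36 [[0.5517, 0.0854], [0.5565, 0.0902], [0.5647, 0.099]]
scene 0.128 34 [[0.6098, 0.0849], [0.6113, 0.0916], [0.6241, 0.1071]]
```

```bash
cat >> h.py <<'E'
def cam(n,f=None):
    c=dict(np.load(f)) if f else read_camera(n)
    c["eye"]=np.asarray(c["eye"])+[0,{"top":-.004,"scene":.002}[n],0];return c
E
python3 - <<'E'
from h import *
x,y,z=get_state()["tcp_pos"]
move_l([x,y,.046],feed=.08);command_gripper(0);print(st())
x=get_state()["tcp_pos"][0];f0=get_state()["ft_force"][0]
move_l([x-.138,y,.046],feed=.06);print(st())
for i in range(8):
    p=get_state()["tcp_pos"];move_l([x-.138-.002*(i+1),y,.046],feed=.02)
    s=get_state();print(round(s["tcp_pos"][0]-x,4),s["ft_force"].round(1) if hasattr(s["ft_force"],"round") else s["ft_force"])
    if abs(s["ft_force"][0])>15:break
command_gripper(.045);p=get_state()["tcp_pos"];move_l([p[0],p[1],.16],feed=.2)
movep([.45,.55,.25],best([.45,.55,.25],np.pi/2))
print(st())
o=[]
for n in("top","scene"):
    c=read_camera(n);np.savez(n+"2.npz",**c);save(c,n+"2.png")
    c=cam(n,n+"2.npz");o.append(ortho(c,.047,.42,.68,-.03,.25,.001)[2][::-1,::-1])
cv2.imwrite("pics/o2.png",cv2.resize(np.hstack(o).clip(0,255).astype(np.uint8),(800,371))[:,:,::-1])
E
```

```text
(5.2, array([0.589 , 0.0981, 0.0466]), array([-1.8, -0.6,  5.2]), 0.0092, 58.5, array([-0.48,  0.71,  0.38,  1.85, -0.41,  0.65,  0.15]))
(7.6, array([0.4544, 0.0986, 0.0465]), array([10.8,  2.7, -2.4]), 0.009, 58.5, array([-0.54,  0.58,  0.34,  2.2 , -0.46,  0.42,  0.16]))
-0.1346 [16.6  1.4 -9. ]
(10.7, array([0.4511, 0.5483, 0.2497]), array([-0.6, -0.7, -0.2]), 0.045, 0.0, array([-1.03,  0.63,  0.16,  1.3 , -0.1 ,  1.22,  0.7 ]))
```

View pics/o2.png

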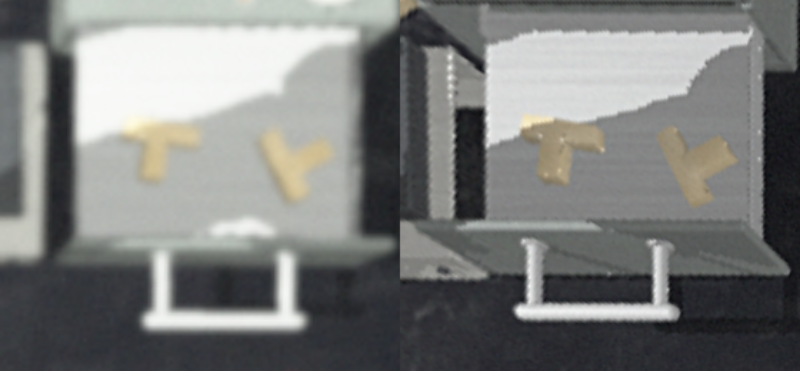

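```bash
cat >> h.py <<'E'
def drag(dx,steps,fmax,feed=.02):
    """push/pull along x in small steps until the arm meets fmax"""
    p=np.array(get_state()["tcp_pos"]);x0=p[0]
    for i in range(steps):
        p[0]+=dx;move_l(p,feed=feed);s=get_state()
        if abs(s["ft_force"][0])>fmax:break
    return i,round(s["tcp_pos"][0],4),round(s["ft_force"][0],1)
E
python3 - <<'E'
from h import *
p=[.4545,.098,.15];movep(p,best(p,0));move_l([.4545,.098,.046],feed=.15);command_gripper(0);print(st())
x0=get_state()["tcp_pos"][0]
print(drag(-.003,9,38));print(st())
command_gripper(.045);p=get_state()["tcp_pos"];move_l([p[0],p[1],.16],feed=.2)
movep([.45,.5,.25],best([.45,.5,.25],np.pi/2))
cs=[]
for n in("top","scene"):
    c=read_camera(n);np.savez(n+"2.npz",**c);c=cam(n,n+"2.npz");cs.append(c)
    X=pts(c);z=X[...,2]
    for nm,a in(("bar",(.062,.075,.42,.47,0,.2)),("panel",(.078,.09,.47,.55,-.05,.25)),("plate",(.03,.04,.51,.63,-.05,.215))):
        q=X[(z>a[0])&(z<a[1])&(X[...,0]>a[2])&(X[...,0]<a[3])&(X[...,1]>a[4])&(X[...,1]<a[5])]
        print(n,nm,len(q),np.percentile(q,[1,50,99],axis=0).round(4).tolist())
print(st())
for g in((.555,.12),(.55,.03)):
    for k in(cs,cs[:1],cs[1:]):print(fit_tee(k,g,.047))
E
```

```text
(13.8, array([0.4549, 0.0983, 0.0468]), array([-0.7,  0.3,  7.4]), 0.0092, 58.5, array([-0.57,  0.59,  0.38,  2.19, -0.5 ,  0.44,  0.21]))
(4, np.float64(0.4544), np.float64(45.2))
(15.3, array([0.4544, 0.0982, 0.0473]), array([ 45.2,  -3.1, -57.9]), 0.0087, 57.9, array([-0.58,  0.58,  0.37,  2.21, -0.51,  0.4 ,  0.21]))
top bar 190 [[0.4493, 0.044, 0.0623], [0.4548, 0.0962, 0.0674], [0.4685, 0.1487, 0.0731]]
top panel 267 [[0.4991, -0.0095, 0.0785], [0.5025, 0.1042, 0.0843], [0.508, 0.205, 0.089]]
top plate 2430 [[0.516, 0.0024, 0.0304], [0.5688, 0.0975, 0.035], [0.6292, 0.1927, 0.0396]]
scene bar 411 [[0.4482, 0.0445, 0.0641], [0.453, 0.0923, 0.0693], [0.4693, 0.1501, 0.0728]]
scene panel 629 [[0.4988, -0.0104, 0.0782], [0.5016, 0.0806, 0.0858], [0.5077, 0.2029, 0.0892]]
scene plate 3517 [[0.5315, 0.0012, 0.034], [0.579, 0.092, 0.0372], [0.6291, 0.1944, 0.0397]]
(18.0, array([0.4509, 0.4984, 0.2499]), array([-0.2, -1. ,  0.2]), 0.045, 0.0, array([-1.03,  0.57,  0.21,  1.42, -0.12,  1.17,  0.77]))
(array([0.57443729, 0.13664477, 3.00265069]), np.float64(1.8398728665134225))
(array([0.57444371, 0.13674885, 2.99971854]), np.float64(1.4807305803207855))
(array([0.57439752, 0.13646948, 3.00909629]), np.float64(2.200207408693903))
(array([0.56973322, 0.04038639, 5.20497317]), np.float64(1.8985164658394869))
(array([0.57013179, 0.04080027, 5.20910381]), np.float64(1.791247952597178))
(array([0.56880917, 0.0395451 , 5.18415927]), np.float64(2.028607418756915))
```

```bash
cat >> h.py <<'E'
G=np.array([.011,-.0045])
rot=lambda a:np.array([[np.cos(a),-np.sin(a)],[np.sin(a),np.cos(a)]])
HI=.15
def pick(t,surf):
    """grip the tee t=(x,y,yaw) on a surface; returns the half turn used and the width"""
    g=t[:2]+rot(t[2])@G;o=[]
    for k in(0,np.pi):
        q=ik([*g,HI],down(t[2]+np.pi/2+k)) 
        if q is not None:o.append((abs(q[6]),k))
    k=min(o)[1];R=down(t[2]+np.pi/2+k)
    command_gripper(.045);movep([*g,HI],R);move_l([*g,surf+.03],feed=.3);move_l([*g,surf+.002],feed=.08)
    command_gripper(0);move_l([*g,HI],feed=.25);return k,get_state()["grip_width"]
def place(k,c,yaws,surf):
    o=[]
    for a in yaws:
        q=ik([*(c+rot(a)@G),HI],down(a+np.pi/2+k))
        if q is not None:o.append((abs(q[6]),a))
    a=min(o)[1];g=c+rot(a)@G;movep([*g,HI],down(a+np.pi/2+k))
    w=get_state()["grip_width"]
    if w<.01: print("LOST",w);return False
    move_l([*g,surf+.03],feed=.3);move_l([*g,surf+.0045],feed=.08);command_gripper(.03);move_l([*g,HI],feed=.3);return True
BOX=np.array([.4995,.4645]);BY=-.024
E
python3 - <<'E'
from h import *
for t,d in((np.array([.5744,.1366,3.003]),.029),(np.array([.5696,.0404,5.205]),-.029)):
    k,w=pick(t,.036);print(w,st())
    print(place(k,BOX+rot(BY)@[d,0],(BY,BY+np.pi),.004))
print(st())
movep([.45,.6,.25],best([.45,.6,.25],np.pi/2))
cs=[]
for n in("top","scene"):
    c=read_camera(n);np.savez(n+"3.npz",**c);c=cam(n,n+"3.npz");cs.append(c)
    if n=="top":save(c,"top3.png");cv2.imwrite("pics/o3.png",cv2.resize(ortho(c,.011,.29,.68,-.03,.53,.001)[2][::-1,::-1].clip(0,255).astype(np.uint8),(785,546))[:,:,::-1])
for g in((.401,.373),(.403,.285),(.387,.21),(.323,.291)):
    p,q=fit_tee(cs,g,.011);print(g,p.round(4),round(q,3))
E
```

```text
0.013609566690824023 (21.8, array([0.5641, 0.1428, 0.1503]), array([-0.5, -0.6, -1. ]), 0.0136, 58.6, array([-0.96,  0.85,  1.21,  1.82, -0.89,  1.14, -1.15]))
True
0.013744407169756764 (29.0, array([0.5708, 0.0285, 0.1505]), array([-0.2,  0.2,  0.4]), 0.0137, 58.5, array([ 0.01,  0.51, -0.21,  1.82,  0.14,  0.83,  0.22]))
True
(32.6, array([0.4815, 0.4604, 0.1508]), array([ 0.1, -0.2, -1.2]), 0.0297, 0.0, array([-0.55,  0.67, -0.49,  1.55,  0.35,  1.01,  0.41]))
(0.401, 0.373) [0.4061 0.3939 2.2951] 0.447
(0.403, 0.285) [0.4055 0.2835 4.7124] 1.078
(0.387, 0.21) [0.3863 0.2091 2.6727] 0.416
(0.323, 0.291) [0.3211 0.293  0.2958] 1.192
```

View pics/o3.png

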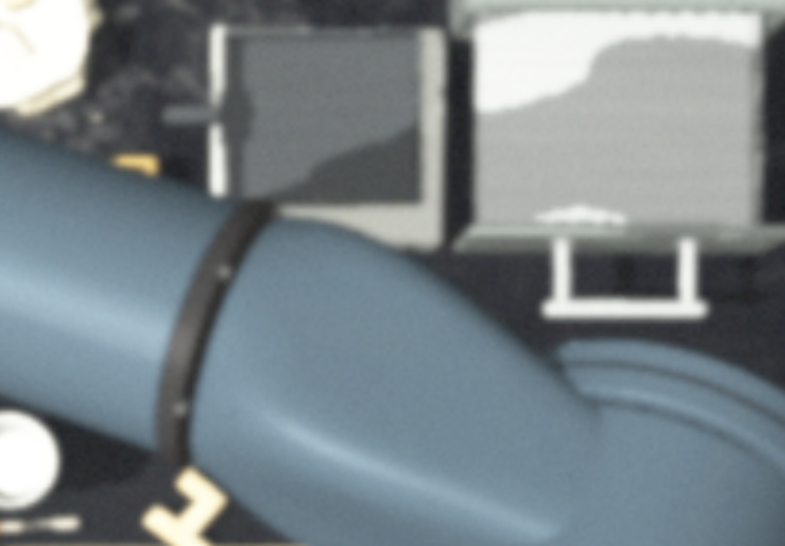

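```bash
cat >> h.py <<'E'
PARK=[-1.375,0.576,0.025,1.437,-0.015,1.129,-0.057]
def look(tag):
    movej(PARK);cs=[]
    for n in("top","scene"):
        c=read_camera(n);np.savez(n+tag+".npz",**c);cs.append(cam(n,n+tag+".npz"))
    return cs
def find(cs):
    """tees on the bench: blobs of cream in the top view, fitted; keeps good fits"""
    X,Y,I=ortho(cs[0],.011,.28,.47,.15,.44);m=((I[...,0]-I[...,2]>18)&(I[...,0]>70)).astype(np.uint8)
    m=cv2.morphologyEx(m,cv2.MORPH_OPEN,np.ones((5,5)));k,l,s,ce=cv2.connectedComponentsWithStats(m);r=[]
    for i in range(1,k):
        if 900<s[i,4]<2600:
            g=(.28+ce[i,1]*.001,.15+ce[i,0]*.001);p,q=fit_tee(cs,g,.011)
            f=tmpl(X,Y,p)>.5;iou=(f&(m>0)&(l==i)).sum()/(f|(l==i)).sum();r.append((p,round(q,2),round(iou,2),s[i,4]))
    return r
TRAY=np.array([.586,.3005]);TY=0.
E
python3 - <<'E'
from h import *
cs=look("4");print(st())
for r in find(cs):print(r)
for n,c in zip(("top","scene"),cs):
    X=pts(c);z=X[...,2]
    for nm,a in(("handle",(.058,.075,.45,.68,.36,.43)),("wall",(.049,.058,.5,.66,.2,.38))):
        q=X[(z>a[0])&(z<a[1])&(X[...,0]>a[2])&(X[...,0]<a[3])&(X[...,1]>a[4])&(X[...,1]<a[5])]
        print(n,nm,len(q),np.percentile(q,[1,50,99],axis=0).round(4).tolist())
o=ortho(cs[0],.045,.29,.68,-.03,.53,.001)[2][::-1,::-1]
cv2.imwrite("pics/o4.png",cv2.resize(o.clip(0,255).astype(np.uint8),(785,546))[:,:,::-1])
E
```

```text
(34.5, array([0.1889, 0.6483, 0.2309]), array([0.2, 0.1, 0.8]), 0.0302, 0.0, array([-1.37,  0.58,  0.03,  1.44, -0.01,  1.13, -0.06]))
(array([0.32253068, 0.29026406, 0.29880069]), np.float64(2.08), np.float64(0.83), np.int32(1730))
(array([0.38588355, 0.20796687, 2.68557682]), np.float64(2.09), np.float64(0.79), np.int32(1896))
(array([0.40482808, 0.28323002, 4.76427942]), np.float64(2.21), np.float64(0.8), np.int32(1875))
(array([0.40029667, 0.37168113, 2.81591665]), np.float64(2.08), np.float64(0.81), np.int32(1850))
(array([0.45526403, 0.44410932, 0.03079665]), np.float64(2.15), np.float64(0.64), np.int32(910))
top handle 85 [[0.565, 0.371, 0.0583], [0.5865, 0.3888, 0.0643], [0.5999, 0.4126, 0.0712]]
top wall 273 [[0.5277, 0.2072, 0.0491], [0.585, 0.3007, 0.053], [0.6523, 0.3727, 0.0578]]
scene handle 106 [[0.5723, 0.3732, 0.0583], [0.5848, 0.3859, 0.0662], [0.603, 0.412, 0.0716]]
scene wall 548 [[0.527, 0.2022, 0.0492], [0.5864, 0.2937, 0.0536], [0.6553, 0.3761, 0.0577]]
```

View pics/o4.png

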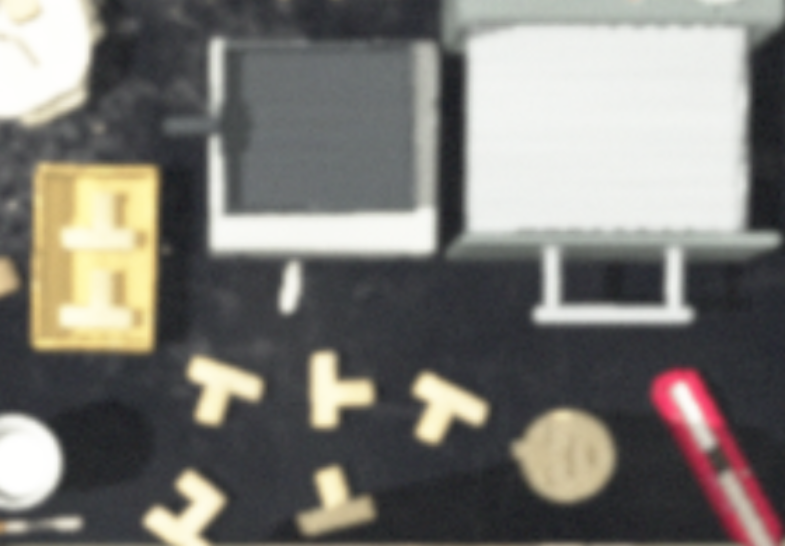

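```bash
cat > load.py <<'E'
from h import *
import sys
slots=[(.028,-.033),(.028,.033),(-.028,-.033),(-.028,.033)]
for i in range(int(sys.argv[1]),int(sys.argv[2])):
    cs=look("L");r=[x for x in find(cs) if x[0][0]<.44 and x[2]>.7]
    print(len(r),[x[0].round(4).tolist() for x in r],[x[2] for x in r])
    t=max(r,key=lambda x:x[0][0])[0]
    k,w=pick(t,0.);print("w",w)
    if w<.01: break
    ok=place(k,TRAY+rot(TY)@slots[i],(TY,TY+np.pi),.039);print(i,ok,st()[0])
    if not ok:break
cs=look("5");o=ortho(cs[0],.045,.29,.68,-.03,.53,.001)[2][::-1,::-1]
cv2.imwrite(f"pics/o5_{sys.argv[1]}.png",cv2.resize(o.clip(0,255).astype(np.uint8),(785,546))[:,:,::-1]);print(st())
E
python3 load.py 0 4
```

```text
4 [[0.3226, 0.2904, 0.2954], [0.3859, 0.208, 2.6843], [0.4049, 0.2832, 4.7623], [0.4003, 0.3717, 2.8198]] [np.float64(0.83), np.float64(0.79), np.float64(0.8), np.float64(0.8)]
w 0.013336629213599486
0 True 42.0
3 [[0.3226, 0.2904, 0.2964], [0.3859, 0.2079, 2.6843], [0.4003, 0.3717, 2.817]] [np.float64(0.83), np.float64(0.79), np.float64(0.8)]
w 0.013426784997346784
1 True 50.5
2 [[0.3225, 0.2903, 0.2998], [0.386, 0.2082, 2.6907]] [np.float64(0.83), np.float64(0.79)]
w 0.013497712481913058
2 True 59.2
1 [[0.3225, 0.2904, 0.2971]] [np.float64(0.83)]
w 0.013374437314618359
3 True 67.8
(69.7, array([0.1879, 0.6482, 0.231 ]), array([ 0. , -0.5,  0.1]), 0.0298, 0.0, array([-1.37,  0.58,  0.03,  1.44, -0.01,  1.13, -0.06]))
```

View pics/o5_0.png

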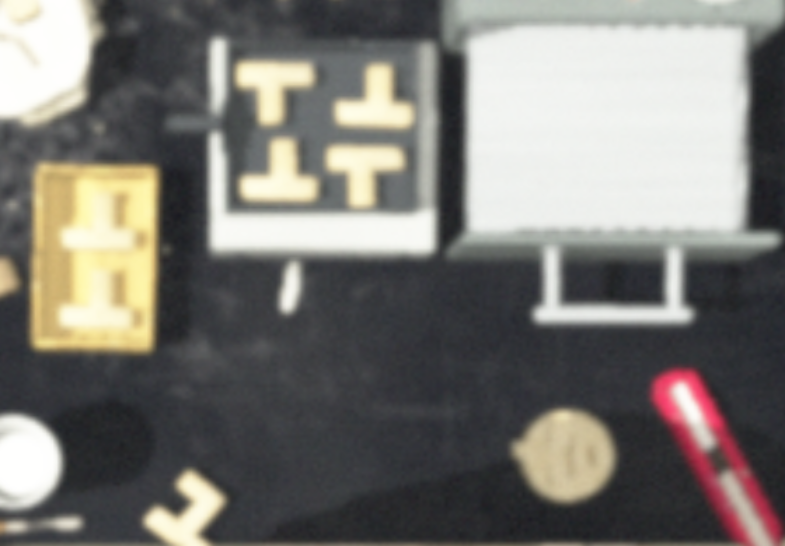

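```bash
python3 - <<'E'
from h import *
for n in("top","scene"):
    c=cam(n,n+"5.npz");X=pts(c);z=X[...,2]
    for nm,a in(("tees",(.045,.07,.535,.64,.245,.36)),("handle",(.06,.075,.57,.6,.375,.43)),("wall",(.049,.058,.5,.66,.2,.38)),("plate",(.032,.04,.53,.62,-.02,.22)),("lip",(.043,.053,.53,.62,-.03,.03))):
        q=X[(z>a[0])&(z<a[1])&(X[...,0]>a[2])&(X[...,0]<a[3])&(X[...,1]>a[4])&(X[...,1]<a[5])]
        if len(q):print(n,nm,len(q),np.percentile(q,[1,50,99],axis=0).round(4).tolist())
E
```

```text
top tees 557 [[0.5374, 0.2464, 0.0451], [0.5768, 0.3103, 0.0488], [0.6331, 0.3565, 0.0541]]
top handle 60 [[0.5826, 0.3755, 0.0604], [0.5872, 0.3914, 0.066], [0.5932, 0.4099, 0.0709]]
top wall 533 [[0.5284, 0.2327, 0.0491], [0.5927, 0.2975, 0.0515], [0.6495, 0.3701, 0.0567]]
top plate 1917 [[0.5319, 0.0024, 0.0321], [0.5745, 0.0995, 0.0351], [0.6186, 0.1934, 0.0396]]
top lip 41 [[0.5318, -0.0007, 0.0433], [0.5741, 0.0018, 0.0467], [0.6181, 0.0038, 0.0515]]
scene tees 846 [[0.5375, 0.2457, 0.0452], [0.5772, 0.2944, 0.0506], [0.6335, 0.3573, 0.0542]]
scene handle 72 [[0.5821, 0.3752, 0.0603], [0.5875, 0.3913, 0.0677], [0.5957, 0.4101, 0.0712]]
scene wall 1208 [[0.5287, 0.2047, 0.0491], [0.5844, 0.2909, 0.0516], [0.6506, 0.3729, 0.0573]]
scene plate 3826 [[0.5319, 0.0015, 0.034], [0.5741, 0.091, 0.0372], [0.6191, 0.1941, 0.0398]]
scene lip 147 [[0.5312, 0.0004, 0.0432], [0.5721, 0.0017, 0.048], [0.6182, 0.0043, 0.0521]]
```

```bash
python3 - <<'E'
from h import *
c=cam("scene","scene5.npz");X=pts(c);q=X[(X[...,0]>.655)&(X[...,0]<.75)&(X[...,1]>.25)&(X[...,1]<.36)];zm=np.nanmax(q[:,2]);print("heap z",zm)
assert zm<.036
p=[.676,.300,.12];R=best(p,np.pi/2);command_gripper(0);movep(p,R);move_l([.676,.3,.043],feed=.15);print(st())
move_l([.6515,.3,.043],feed=.03);print(st());move_l([.676,.3,.043],feed=.1);move_l([.676,.3,.14],feed=.25)
cs=look("6")
for n,c in zip(("top","scene"),cs):
    X=pts(c);z=X[...,2]
    for nm,a in(("handle",(.06,.075,.56,.6,.375,.43)),("wall",(.049,.058,.5,.66,.2,.38)),("wallL",(.049,.058,.5,.66,.33,.38)),("wallR",(.049,.058,.5,.66,.2,.27))):
        q=X[(z>a[0])&(z<a[1])&(X[...,0]>a[2])&(X[...,0]<a[3])&(X[...,1]>a[4])&(X[...,1]<a[5])]
        if len(q):print(n,nm,len(q),np.percentile(q,[1,50,99],axis=0).round(4).tolist())
E
```

```text
heap z 0.017264762952375112
(73.0, array([0.6764, 0.3004, 0.0437]), array([ 0.7, -1.1, -0.2]), -0.0001, 0.0, array([-0.48,  0.84, -0.01,  1.43,  0.01,  0.87,  1.08]))
(74.0, array([0.6516, 0.3001, 0.0431]), array([2.6, 0.2, 1.3]), 0.0004, 0.8, array([-0.49,  0.82, -0.01,  1.5 ,  0.01,  0.83,  1.07]))
top handle 66 [[0.5738, 0.3755, 0.0603], [0.5789, 0.394, 0.066], [0.5853, 0.4099, 0.0731]]
top wall 526 [[0.5195, 0.2326, 0.049], [0.5707, 0.3038, 0.0514], [0.6401, 0.37, 0.0575]]
top wallL 180 [[0.5196, 0.3318, 0.0491], [0.5832, 0.3486, 0.0515], [0.6402, 0.3727, 0.0576]]
top wallR 173 [[0.5149, 0.2077, 0.049], [0.5882, 0.246, 0.0517], [0.6427, 0.2688, 0.0565]]
scene handle 70 [[0.574, 0.3752, 0.0608], [0.5781, 0.3916, 0.0679], [0.5924, 0.4099, 0.0706]]
scene wall 1211 [[0.5189, 0.2048, 0.0491], [0.577, 0.2927, 0.0516], [0.6515, 0.3732, 0.0571]]
scene wallL 410 [[0.5198, 0.3302, 0.0491], [0.5854, 0.3506, 0.0519], [0.6392, 0.3739, 0.0575]]
scene wallR 425 [[0.501, 0.2018, 0.0491], [0.5873, 0.2493, 0.0519], [0.6569, 0.2698, 0.057]]
```

```bash
python3 - <<'E'
from h import *
p=[.579,.397,.13];R=best(p,0);command_gripper(.03);movep(p,R);move_l([.579,.397,.0425],feed=.15);print(st())
move_l([.579,.30,.0425],feed=.06);print(st())
move_l([.579,.168,.0425],feed=.06);print(st())
y=.168
for i in range(15):
    y-=.002;move_l([.579,y,.0425],feed=.03);s=get_state();print(round(s["tcp_pos"][1],4),np.round(s["ft_force"],1))
    if s["ft_force"][1]>9:break
y=get_state()["tcp_pos"][1]
move_l([.579,y+.02,.0425],feed=.1);move_l([.579,y+.02,.15],feed=.25)
cs=look("7");print(st())
o=ortho(cs[0],.045,.42,.7,-.05,.45,.001)[2][::-1,::-1]
cv2.imwrite("pics/o7.png",cv2.resize(o.clip(0,255).astype(np.uint8),(750,420))[:,:,::-1])
E
```

```text
(80.0, array([0.5794, 0.3975, 0.0433]), array([0.6, 0.5, 0.6]), 0.03, 0.0, array([-0.82,  0.82,  0.29,  1.55, -0.29,  0.81, -0.43]))
(81.8, array([0.5791, 0.3003, 0.0426]), array([-0.4,  3.8,  3.9]), 0.0302, 2.2, array([-0.71,  0.76,  0.27,  1.7 , -0.28,  0.72, -0.3 ]))
(84.2, array([0.5788, 0.1685, 0.0425]), array([0.1, 5.6, 4.3]), 0.0301, 2.7, array([-0.51,  0.7 ,  0.24,  1.84, -0.26,  0.63, -0.12]))
0.1664 [0.8 5.  4.5]
0.1644 [0.4 5.6 4.3]
0.1624 [-0.7  5.4  4.3]
0.1604 [-0.2  5.   5.3]
0.1584 [0.9 5.2 3.5]
0.1564 [0.  5.  4.4]
0.1544 [-0.3  5.6  4.1]
0.1524 [0.8 5.1 4.1]
0.152 [1.4 9.4 2.9]
(89.7, array([0.1877, 0.6483, 0.2311]), array([-0.2, -0.4,  0.1]), 0.03, 0.0, array([-1.37,  0.58,  0.03,  1.44, -0.01,  1.13, -0.06]))
```

View pics/o7.png

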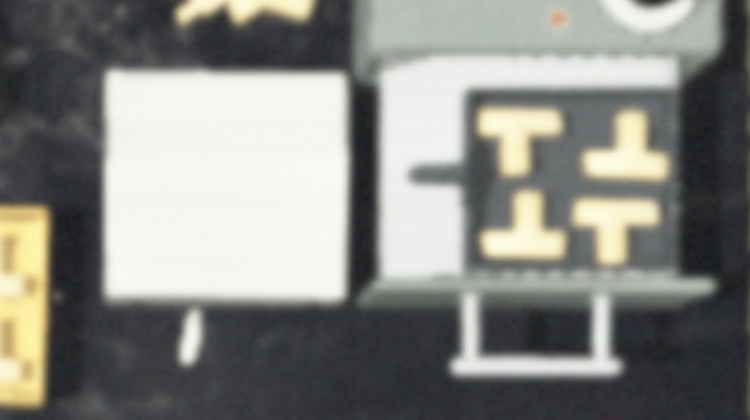

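```bash
python3 - <<'E'
from h import *
p=[.4545,.098,.15];R=best(p,0);command_gripper(.045);movep(p,R);move_l([.4545,.098,.046],feed=.15);command_gripper(0);print(st())
x=get_state()["tcp_pos"][0]
move_l([x+.138,.098,.046],feed=.06);print(st())
X=x+.138
for i in range(14):
    X+=.002;move_l([X,.098,.046],feed=.03);s=get_state();print(round(s["tcp_pos"][0]-x,4),np.round(s["ft_force"],1))
    if abs(s["ft_force"][0])>30:break
command_gripper(.045);p=get_state()["tcp_pos"];move_l([p[0],p[1],.16],feed=.2)
cs=look("8");print(st())
for n,c in zip(("top","scene"),cs):
    Q=pts(c);z=Q[...,2]
    for nm,a in(("bar",(.062,.075,.57,.61,0,.2)),("knob",(.126,.15,.65,.75,0,.08)),("panel",(.078,.088,.62,.652,-.05,.22))):
        q=Q[(z>a[0])&(z<a[1])&(Q[...,0]>a[2])&(Q[...,0]<a[3])&(Q[...,1]>a[4])&(Q[...,1]<a[5])]
        print(n,nm,len(q),np.percentile(q,[1,50,99],axis=0).round(4).tolist(),cv2.minAreaRect(q[:,:2].astype(np.float32)*1000))
o=[cv2.resize(ortho(c,zz,.62,.76,-.03,.11,.00035)[2][::-1,::-1].clip(0,255).astype(np.uint8),(400,400)) for c,zz in zip(cs,(.093,.14))]
cv2.imwrite("pics/k8.png",np.hstack(o)[:,:,::-1])
E
```

```text
(93.5, array([0.4549, 0.0982, 0.0468]), array([-0.7, -0. ,  6.7]), 0.0086, 58.5, array([-0.51,  0.57,  0.29,  2.19, -0.39,  0.42,  0.09]))
(95.9, array([0.593 , 0.0976, 0.0469]), array([-1.6, -0.8,  6.2]), 0.0087, 58.5, array([-0.44,  0.71,  0.33,  1.84, -0.35,  0.65,  0.09]))
0.1402 [-1.1 -1.   4.8]
0.1422 [-1.  -2.1  5. ]
0.1443 [-1.7 -1.7  5.2]
0.1446 [-8.4 -1.6 11.3]
0.1446 [-13.   -1.7  17. ]
0.1446 [-20.6  -0.5  23.5]
0.1445 [-27.2  -1.6  29.8]
0.1445 [-35.2  -1.7  36.3]
(101.6, array([0.1875, 0.6484, 0.2311]), array([ 0. , -0.5, -0.2]), 0.045, 0.0, array([-1.37,  0.58,  0.03,  1.44, -0.01,  1.13, -0.06]))
top bar 172 [[0.5935, 0.0449, 0.0623], [0.5986, 0.0988, 0.0669], [0.6088, 0.1499, 0.0727]] ((601.1725463867188, 96.7899169921875), (110.02671813964844, 16.463111877441406), 89.26095581054688)
top knob 91 [[0.6777, 0.0249, 0.1268], [0.6947, 0.0333, 0.1336], [0.7133, 0.0405, 0.1385]] ((695.3656616210938, 32.369869232177734), (15.534209251403809, 36.55577850341797), 84.79864501953125)
top panel 243 [[0.6431, -0.0097, 0.0786], [0.647, 0.0925, 0.0839], [0.6519, 0.1995, 0.0876]] ((647.3893432617188, 96.47057342529297), (9.140347480773926, 216.36940002441406), 0.03239711374044418)
scene bar 350 [[0.5927, 0.0438, 0.0633], [0.5968, 0.092, 0.0694], [0.6094, 0.149, 0.0729]] ((600.7335815429688, 96.4420166015625), (17.62744140625, 107.77869415283203), 0.06879423558712006)
scene knob 202 [[0.6771, 0.0261, 0.1264], [0.6931, 0.0311, 0.1357], [0.7148, 0.0407, 0.139]] ((695.9073486328125, 33.58723831176758), (15.184826850891113, 38.220455169677734), 88.20883178710938)
scene panel 526 [[0.6436, -0.0109, 0.0783], [0.6459, 0.0813, 0.0852], [0.6517, 0.2034, 0.0879]] ((647.5933227539062, 97.36620330810547), (218.31271362304688, 8.67943286895752), 89.85389709472656)
```

View pics/k8.png

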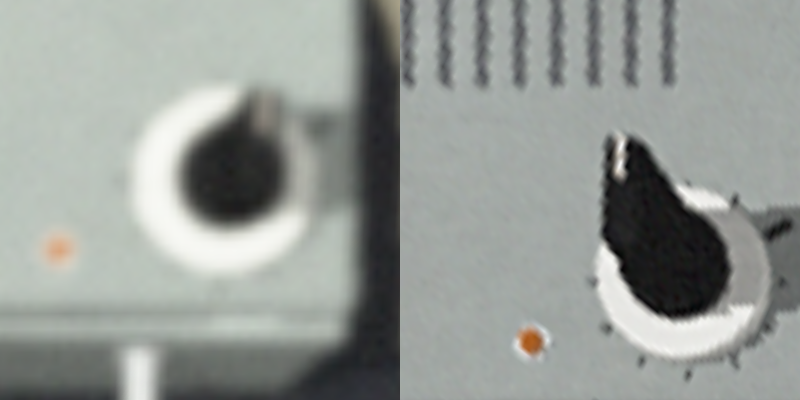

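```bash
python3 - <<'E'
from h import *
p=[.6955,.033,.19];o=[]
for k in(0,np.pi,-np.pi):
    qs=[ik([.6955,.033,.111],down(np.pi/2+k-d)) for d in(0,1.06)]
    if all(q is not None for q in qs):o.append((max(abs(q[6]) for q in qs),k))
print(o);k=min(o)[1];a=np.pi/2+k
command_gripper(.04);movep(p,down(a));move_l([.6955,.033,.111],feed=.1);command_gripper(0);print(st())
t=np.array(get_state()["tcp_pos"]);c=np.array([.6955,t[1],.111])
for d in np.linspace(0,1.047,7)[1:]:
    movep(c,down(a-d));s=get_state();y=s["orientation"][:,1] if hasattr(s["orientation"],"shape") else np.array(s["orientation"])[:,1]
    print(round(d,3),round((a-np.arctan2(y[1],y[0])+np.pi)%(2*np.pi)-np.pi,4),np.round(s["ft_force"],1),np.round(s["moment"],2),round(s["grip_width"],4))
command_gripper(.04);move_l([.6955,t[1],.2],feed=.15)
cs=look("9");print(st())
o=[cv2.resize(ortho(cc,zz,.63,.75,-.03,.09,.0003)[2][::-1,::-1].clip(0,255).astype(np.uint8),(400,400)) for cc,zz in zip(cs,(.14,.14))]
cv2.imwrite("pics/k9.png",np.hstack(o)[:,:,::-1])
E
```

```text
[(np.float64(1.495668361111771), 0), (np.float64(1.9673732637370702), 3.141592653589793), (np.float64(1.9673732637370702), -3.141592653589793)]
(106.0, array([0.6959, 0.0331, 0.1119]), array([-1.1,  0.1,  6.6]), 0.0127, 60.5, array([-0.19,  0.72,  0.13,  1.51, -0.1 ,  0.91,  1.54]))
0.174 0.1755 [-1.7  1.1  5.6] [ 0.1   0.27 -0.05] 0.0128
0.349 0.3498 [-1.4  0.8  5.7] [ 0.22  0.18 -0.08] 0.013
0.524 0.5237 [-1.   1.9  6.3] [ 0.34  0.11 -0.  ] 0.013
0.698 0.6976 [-0.1  2.6  6. ] [ 0.54 -0.01 -0.05] 0.0129
0.872 0.8716 [2.  2.9 6.5] [ 0.59 -0.14 -0.01] 0.0128
1.047 1.0449 [0.5 3.7 5.4] [ 0.73 -0.43 -0.09] 0.0129
(111.6, array([0.1873, 0.6485, 0.2311]), array([-0.2,  0.6, -0.2]), 0.0398, 0.0, array([-1.37,  0.58,  0.03,  1.44, -0.01,  1.13, -0.06]))
```

View pics/k9.png

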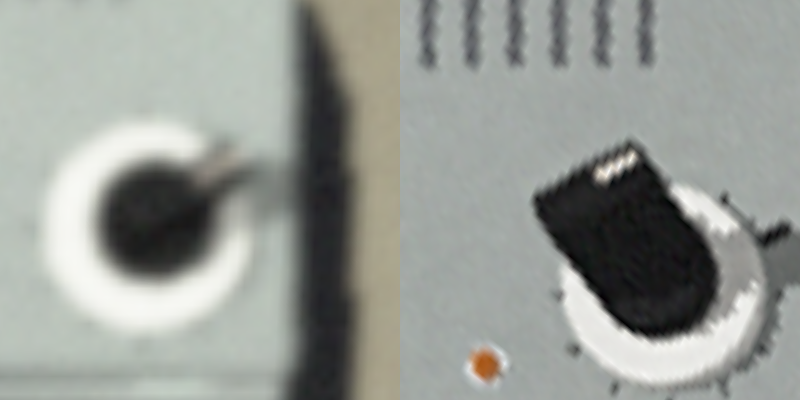

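```bash
python3 -c "
from h import *
print(sign_off())"
```

```text
the job is handed in; nothing more can be done
None
```

The job is done and handed in at about 112 s: both cured tees are in the box, all four new tees lie flat in the tray, the tray is against the lip on the closed shelf, and the timer is at the long mark (about 60°). The bracket and disc were left where they were.

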